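Seat the keyed adapter plate on the rotary axis flange

TASK

The aluminium adapter plate for the axis calibration sits raised on the dark flange, turned the wrong way. Push its black stud round with a fingertip, either way, until the notch in the plate's rim is over the brass key, then press the plate down with the fingertips until it is fully home on the flange, and move clear. Do not pull the plate up off its hub, and leave the pink cap, the black prism block and the clamp knob where they are.

Things in the scene. Friction and masses are not known exactly. Their poses are not given: they have to be found in the camera images.
- flange: Fixed dark steel disc on the table, 170 mm in diameter, 30 mm high. Origin: centre of its underside, on the table; z up along the axis of the plate; x points from the axis to the brass key.
- key (a point): Middle of the top ridge of the brass key, 60 mm from the axis, 40 mm above the table. The key is a radial bar 10 mm wide with a rounded top, fixed on the flange's top face, standing 10 mm above it and reaching from 49 to 81 mm from the axis; its outer end shows beyond the plate's rim.
- plate (a joint): Turn of the plate relative to the flange (rad), counter-clockwise from above positive; at 0 (or any whole turn) the notch is exactly over the key. It can be turned past a full turn either way, needs about 0.12 N m (2.5 N at the stud) and stays where it is left. Rounded key and notch centre themselves from up to about 0.04 rad off when the plate is pressed.
- sleeve (a joint): How far the plate has been pressed down (m): 0 as it starts, 0.012 fully home, when the plate's underside lies on the flange. A snug ring on the hub holds it up: it takes about 6 N to press it down and the plate stays where it is left; if the notch is not over the key, the key stops it after about 0.002 to 0.004.
- notch (a point): Point on the plate's top face in the middle of the notch's width, 60 mm from the axis. The plate is an aluminium disc 130 mm in diameter and 12 mm thick, its top face 54 mm above the table at the start and 42 mm when home. The notch is 13 mm wide, goes right through the thickness and runs from the rim inwards to 46 mm from the axis.
- stud (a point): Centre of the top of the plate's black stud, an upright cylinder 16 mm in diameter standing 22 mm above the plate's top face, 47 mm from the axis, directly opposite the notch. It turns and sinks with the plate: its top is 76 mm above the table at the start.
- plate_top (a point): Centre of the top of the plate's round steel boss on the axis (32 mm in diameter, standing 4 mm above the plate's top face): 58 mm above the table at the start, 46 mm when home. A good place to press.
- cap_mid (a point): Centre of a loose pink motor cap, 68 mm in diameter at its foot, 28 mm high, standing on the table beside the flange. Leave alone.
- prism_mid (a point): Centre of a loose black prism block, 42 mm square, 62 mm high with its steel button, standing on the table beside the flange. Leave alone.
- clampknob_mid (a point): Centre of a loose steel clamp knob, 38 mm in diameter, 30 mm high, standing on the table beside the flange. Leave alone.

How it is judged:
At the end, for the whole second after the job is handed in: The plate has been pressed down at least 9.5 mm of its 12 mm, its notch within 4 mm of the key, and is at rest; the cap, prism block and clamp knob are within 15 mm of where they started (value of joint sleeve above 0.0095 m and horizontal distance between notch and key below 0.004 m and velocity of joint plate between -0.05 and 0.05 rad/s and distance of each of cap_mid, prism_mid, clampknob_mid from where it was at the start of the episode below 0.015 m); the robot touches nothing.
It fails at once if the plate is pulled up more than 4 mm above its starting height (value of joint sleeve below -0.004 m).
It fails at once if the pink cap is shoved, lifted or carried (distance of cap_mid from where it was at the start of the episode above 0.015 m).
It fails at once if the black prism block is shoved, lifted or carried (distance of prism_mid from where it was at the start of the episode above 0.015 m).
It fails at once if the clamp knob is shoved, lifted or carried (distance of clampknob_mid from where it was at the start of the episode above 0.015 m).
It also fails if it takes over 48 s, if anything falls off the work surface, if the arm or the gripper's body presses on something with over 40 N, if the wrist force passes 120 N, or if a joint passes its speed limit or range.

ROBOT

A 7-joint arm with a two-finger parallel gripper is mounted at the origin on the work surface. World frame = base frame: x ahead of the robot, y to its left, z up, the work surface at z = 0. Lengths are in m, angles in rad, forces in N, time in s.
With the tool pointing down it reaches from about 0.425 to 0.925 m from the base axis. Payload 6.8 kg.
Tool frame: the origin (TCP) lies at the very end of the fingers, on their centre line; the grasp point (between the pads) lies 19 mm behind it (r.grip_depth is the distance from the TCP to the grasp point, in m); z points along the fingers, y is the direction in which the jaws open and shut (so a half turn about z gives the same grasp; the last joint's range is limited). The gripper opens to 85 mm and grips with 20 to 120 N. Pads are 22 mm wide; open, the fingers measure 114 mm over their backs; the gripper's body (76 mm by 85 mm) begins 54 mm behind the grasp point. The pads swing forward as they close: fully open they stand 13 mm farther back than shut.
Start: joints at [-1.211, 0.477, 0.022, 1.555, -0.011, 1.109, -0.083], TCP at [0.304, 0.602, 0.231] pointing down, gripper open.
Joint ranges: [-2.96, 2.96], [-0.34, 2.1], [-1.41, 1.46], [0.24, 2.44], [-1.37, 4.51], [0.17, 1.92], [-2.96, 2.96]. Speed limits (rad/s): [2.39, 2.39, 3.14, 3.14, 3.14, 3.14, 3.14].

INTERFACE

Orientations are given as a rotation vector (axis times angle).
In Python, from bench import r, grab_frame gives the robot as it stands. The module is installed in compiled form; this text tells all that it offers.
- The arm moves only by the tool play_rows, never from a script. Its argument "increments" is a list of rows, each a list of 7 numbers: the shift along the tool's x, y, z in mm, then the turn, a rotation vector about the tool's x, y, z in rad, then the closure in counts, from 0 (fully open) to 255 (shut). In form: [[tx, ty, tz, rx, ry, rz, claw], ...]. A call has 1 to 5 rows; each row shifts and turns the pose as measured when the row begins, along the tool's axes as they then stand; what a row does not reach is not made up. A row lasts 1/10 s, in which the tool goes at most 50 mm and 8.59 degrees, less where a joint would pass 70% of its speed; a pose out of reach is approached as far as the arm can. A call is refused whole if a number of a shift passes 50 or a number of a turn 0.15, either way. A call with a gripper value outside its range is refused whole. The fingers move at their own pace and stop on an object; "force" is the grip in N (left out, the last holds). Time passes only in rows, so rows that do not move let the fingers close. It gives the time, the measured TCP pose, the force and the opening at its end, in the units of the state.
- r.get_obs(): the state, without advancing time (a new reading comes with each control period).
- grab_frame(name): name is "scene" or "side" or "wrist"; returns a dict with "color" (480x640x3 uint8, blue, green, red), "depth" (480x640 float32, m along the optical axis (not along the pixel's ray), 0 where there is no reading), "K" (3x3 intrinsics, pixels), "T" (4x4, takes a point from camera to world coordinates). Camera axes: x right, y up, looking along -z (the intrinsics and any distortion apply to the point x, -y, -z); pixel columns grow to the right and rows downward; lengths in m; the calibration is good to about 2 mm. A picture is of the moment at which its call begins.
- r.hand_in(): hands the job in, once; it reports no verdict.
The state is a dict: "clock": time; "joints": joint angles; "qvel": joint speeds; "tau": joint torques, N m; "tcp_pos": TCP position; "orientation": TCP orientation; "contact_force": force on the tool from outside, world axes, zero at the start; "moment": the same for the moment, N m; "grip_width": finger opening in m.
Only numpy, scipy, OpenCV 4.12 (cv2) and the standard library are available. Lean on these libraries where they do the work, as an engineer would, in place of code of your own. Each camera call takes 0.05 s, during which the arm holds its last target.

## Working session

There is one attempt and no reset: what is moved stays moved. The work goes in short steps, Python scripts to look and compute and a tool call to move; the robot and the scene stay as the last step left them, time stands still between calls to the robot, and variables do not carry over. Pictures are saved under pics/ and viewed, and the job is handed in when it is done.

Besides the shell and the picture viewer there is one more tool, called after ">>>" as name(argument=value, ...) on one line, values as JSON. play_rows: Moves the arm, as the interface text tells. Its arguments: {"type":"object","properties":{"increments":{"type":"array","items":{"type":"array","items":{"type":"number"}}},"force":{"type":"number"}},"required":["increments"]}

```bash
mkdir -p pics
cat > h.py <<'E'
import numpy as np, cv2
from bench import r, grab_frame
from scipy.spatial.transform import Rotation as R
def ray(f,u,v,z):
    K,T=f["K"],f["T"]
    d=np.array([(u-K[0,2])/K[0,0],-(v-K[1,2])/K[1,1],-1.0])
    d=T[:3,:3]@d; o=T[:3,3]
    return o+d*(z-o[2])/d[2]
def proj(f,p):
    K,T=f["K"],f["T"]
    c=T[:3,:3].T@(np.array(p)-T[:3,3])
    return K[0,0]*c[0]/-c[2]+K[0,2], K[1,1]*-c[1]/-c[2]+K[1,2]
E
python3 - <<'E'
from h import *
import pickle
fs={}
for n in ("scene","side","wrist"):
    f=grab_frame(n); fs[n]=f; cv2.imwrite(f"pics/{n}0.png",f["color"]); print(n,f["T"].round(3).tolist(),f["K"].round(1).tolist())
pickle.dump(fs,open("f0.pkl","wb"))
o=r.get_obs(); print(o); print(R.from_rotvec(o["orientation"]).as_matrix().round(3))
E
```

```text
scene [[-0.193, -0.713, 0.674, 1.154], [0.981, -0.153, 0.119, 0.192], [0.018, 0.684, 0.729, 0.731], [0.0, 0.0, 0.0, 1.0]] [[543.7, 0.0, 321.6], [0.0, 543.7, 234.4], [0.0, 0.0, 1.0]]
side [[0.96, 0.157, -0.232, 0.32], [-0.28, 0.566, -0.776, -0.712], [0.01, 0.81, 0.587, 0.688], [0.0, 0.0, 0.0, 1.0]] [[617.4, 0.0, 322.1], [0.0, 617.4, 242.4], [0.0, 0.0, 1.0]]
wrist [[0.451, -0.852, -0.265, 0.236], [0.893, 0.43, 0.136, 0.637], [-0.001, -0.298, 0.955, 0.373], [0.0, 0.0, 0.0, 1.0]] [[345.0, 0.0, 320.3], [0.0, 345.0, 236.5], [0.0, 0.0, 1.0]]
{'clock': 0.15, 'joints': array([-1.21111433,  0.4776473 ,  0.02234555,  1.55619813, -0.01149048,
        1.1092932 , -0.08310559]), 'qvel': array([-0.0005368 , -0.00282643,  0.0013875 , -0.0030733 , -0.00145075,
       -0.00048879, -0.0001469 ]), 'tau': array([ 3.11273761e-03, -5.96924686e+01,  1.61038689e+00, -2.81490129e+01,
        1.26256092e-02,  6.61938975e-03,  8.06242497e-06]), 'tcp_pos': array([0.30416797, 0.6020838 , 0.23053525]), 'orientation': array([-7.28030284e-01, -3.05584247e+00,  2.19923626e-03]), 'contact_force': array([-0.60615818,  0.83572624,  0.68450635]), 'moment': array([0.03008355, 0.05240526, 0.02008837]), 'grip_width': 0.08542661913484481}
[[-0.893  0.451 -0.001]
 [ 0.451  0.893 -0.001]
 [-0.    -0.001 -1.   ]]
```

View pics/scene0.png

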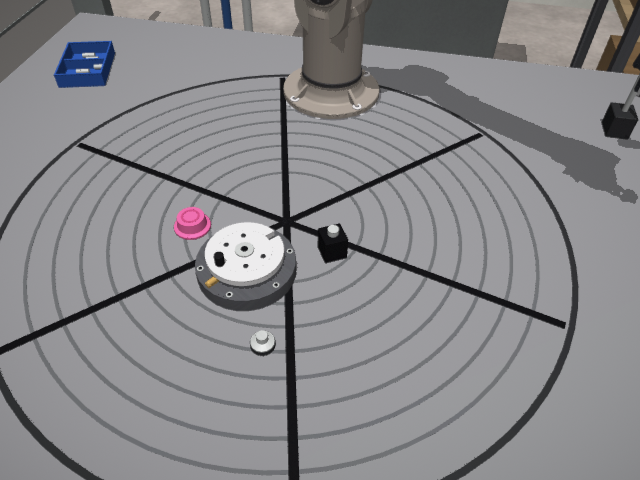

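View pics/side0.png

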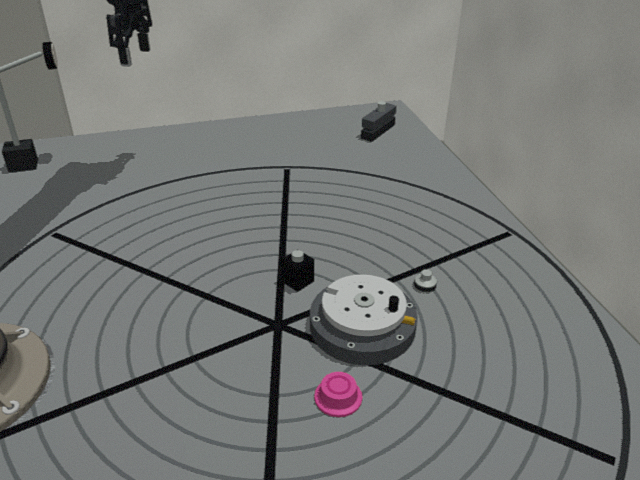

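In the scene view the plate centre is near (245,249), the stud near (219,259), the notch near (272,237) and the brass key near (211,281). In the side view the stud is at (394,303) and the key at (408,320). Next I measure these.

```bash
cat >> h.py <<'E'
def measure(f,c,name,zt=0.054,key=True,draw=None):
    img=f["color"]; hsv=cv2.cvtColor(img,cv2.COLOR_BGR2HSV)
    u0,v0=proj(f,[c[0],c[1],zt]); H,W=img.shape[:2]
    yy,xx=np.mgrid[:H,:W]; near=(np.hypot(xx-u0,yy-v0)<75)
    out={}
    br=(hsv[...,0]>10)&(hsv[...,0]<30)&(hsv[...,1]>120)&(hsv[...,2]>90)&near
    if br.sum()>3:
        v,u=np.nonzero(br); out["brass"]=(len(u),ray(f,u.mean(),v.mean(),0.037))
    wh=((hsv[...,2]>150)&(hsv[...,1]<60)&near).astype(np.uint8)
    n,l,s,_=cv2.connectedComponentsWithStats(wh)
    k=1+np.argmax(s[1:,4]); m=(l==k).astype(np.uint8)
    ct=max(cv2.findContours(m,cv2.RETR_EXTERNAL,cv2.CHAIN_APPROX_NONE)[0],key=cv2.contourArea)
    h=cv2.convexHull(ct)[:,0]
    P=np.array([ray(f,u,v,zt)[:2] for u,v in h])
    A=np.c_[2*P,np.ones(len(P))]; x=np.linalg.lstsq(A,(P**2).sum(1),rcond=None)[0]
    out["plate"]=(x[:2],np.sqrt(x[2]+x[:2]@x[:2]))
    return out
E
python3 - <<'E'
from h import *
import pickle
fs=pickle.load(open("f0.pkl","rb"))
for n,(u,v),st,key in (("scene",(245,249),(219,257),(211,281)),("side",(364,303),(394,299),(408,320))):
    f=fs[n]; c=ray(f,u,v,0.054); print(n,c, "stud",ray(f,*st,0.07),"key",ray(f,*key,0.037))
    print(measure(f,c,n))
    big=cv2.resize(f["color"][v-75:v+75,u-75:u+75],None,fx=5,fy=5,interpolation=cv2.INTER_CUBIC);
    big=cv2.resize(big,(600,600)); cv2.imwrite(f"pics/{n}0z.png",big)
E
```

```text
scene [ 0.58738179 -0.03713162  0.054     ] stud [ 0.62584393 -0.06731476  0.07      ] key [ 0.65091249 -0.07651824  0.037     ]
{'brass': (77, array([ 0.65202877, -0.07589252,  0.037     ])), 'plate': (array([ 0.56629597, -0.05059381]), np.float64(0.08464062248378966))}
side [ 0.58827273 -0.04413075  0.054     ] stud [ 0.62837964 -0.06465485  0.07      ] key [ 0.64750489 -0.08141922  0.037     ]
{'brass': (79, array([ 0.64844028, -0.08153518,  0.037     ])), 'plate': (array([ 0.5903342 , -0.03827849]), np.float64(0.06504482716873775))}
```

Run:
```python
import cv2,numpy as np
a=cv2.imread("pics/scene0z.png");b=cv2.imread("pics/side0z.png")
cv2.imwrite("pics/both0.png",cv2.resize(np.hstack([a,b]),(800,400)))
```

```text
(no output)
```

View pics/both0.png

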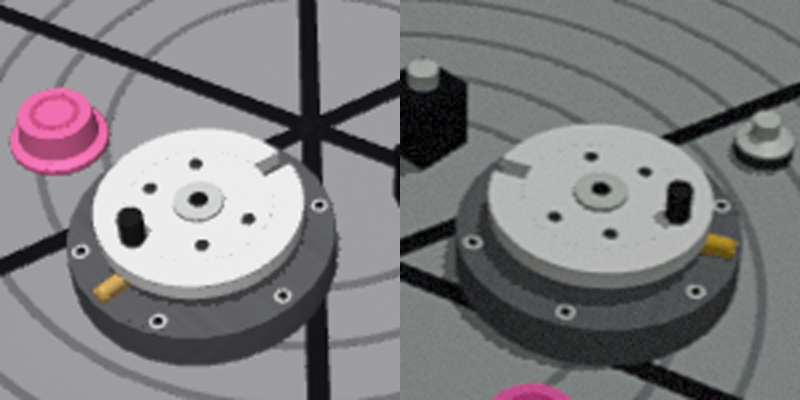

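Run:
```python
from h import *
import pickle
fs=pickle.load(open("f0.pkl","rb"))
for n,b,s,nt in (("scene",(244.6,248.3),(218.8,254.3),(272,234.8)),("side",(364.4,298.9),(393.6,298.1),(331.8,291))):
    f=fs[n]; B=ray(f,*b,.058);S=ray(f,*s,.076);N=ray(f,*nt,.054);Kk=measure(f,B,n)["brass"][1]
    print(n,B.round(4),S.round(4),N.round(4))
    for q in (S,N,Kk): d=(q-B)[:2]; print(np.hypot(*d).round(4),np.degrees(np.arctan2(d[1],d[0])).round(1))
for n,l in (("scene",{"cap":(191,220,.014),"prism":(333,243,.031),"knob":(262,341,.015)}),("side",{"cap":(338,392,.014),"prism":(297,270,.031),"knob":(425,280,.015)})):
    for k,(u,v,z) in l.items(): print(n,k,ray(fs[n],u,v,z).round(3))
```

```text
scene [ 0.5894 -0.0369  0.058 ] [ 0.6253 -0.0671  0.076 ] [ 0.5467 -0.0016  0.054 ]
0.0469 -40.1
0.0553 140.4
0.0738 -31.9
side [ 0.5903 -0.0395  0.058 ] [ 0.6256 -0.0689  0.076 ] [ 0.5487 -0.0036  0.054 ]
0.0458 -39.8
0.055 139.1
0.0717 -35.9
scene cap [ 0.506 -0.168  0.014]
scene prism [0.523 0.1   0.031]
scene knob [0.729 0.029 0.015]
side cap [ 0.508 -0.168  0.014]
side prism [0.516 0.091 0.031]
side knob [0.726 0.025 0.015]
```

>>> play_rows(increments=[[-40,-30,0,0,0,0,160],[-40,-30,0,0,0,0,160],[-40,-30,0,0,0,0,160],[-40,-30,0,0,0,0,160],[-40,-30,0,0,0,0,160]], force=30)

```text
clock: 0.65
tcp_pos: [0.4106, 0.382, 0.2274]
orientation: [-0.703, -3.057, 0.001]
contact_force: [1.0, -0.1, 0.2]
grip_width: 0.0318
```

```bash
cat >> h.py <<'E'
C=np.array([0.590,-0.038])
def goto(p,xyaw=None):
    o=r.get_obs(); M=R.from_rotvec(o["orientation"]).as_matrix()
    d=np.array(p)-o["tcp_pos"]
    yaw=np.degrees(np.arctan2(M[1,0],M[0,0]))
    print("tcp",o["tcp_pos"].round(4),"yaw",yaw.round(1),"tilt",M[:,2].round(3),"F",np.round(o["contact_force"],1),"w",round(o["grip_width"],4),"t",round(o["clock"],2),"j",np.round(o["joints"],2))
    print("tool delta mm",(M.T@d*1000).round(1), "dyaw tool rz", None if xyaw is None else round(-np.radians((xyaw-yaw+180)%360-180),3))
E
python3 -c "
from h import *
goto([.6255,-.068,.13],140)"
```

```text
tcp [0.4106 0.382  0.2274] yaw 154.1 tilt [-0.005  0.    -1.   ] F [ 1.  -0.1  0.2] w 0.0318 t 0.65 j [-0.92  0.29  0.08  1.84 -0.03  1.01  0.29]
tool delta mm [-390.4 -310.7   96.2] dyaw tool rz 0.246
```

>>> play_rows(increments=[[-39,-31,5,0,0,0.05,160],[-39,-31,5,0,0,0.05,160],[-39,-31,5,0,0,0.05,160],[-37,-33,5,0,0,0.05,160],[-36,-34,5,0,0,0.05,160]])

```text
clock: 1.15
tcp_pos: [0.4876, 0.1468, 0.2028]
orientation: [-1.094, -2.942, -0.002]
contact_force: [0.8, -0.0, 0.0]
grip_width: 0.0317
```

```bash
python3 -c "
from h import *
goto([.6255,-.068,.13],140)"
```

```text
tcp [0.4876 0.1468 0.2028] yaw 139.2 tilt [-0.002  0.002 -1.   ] F [ 0.8 -0.   0. ] w 0.0317 t 1.15 j [-0.61  0.24  0.24  1.99 -0.07  0.92  0.52]
tool delta mm [-244.9  -72.6   72.1] dyaw tool rz -0.014
```

>>> play_rows(increments=[[-45,-13,10,0,0,0,160],[-49,-14,14,0,0,0,160],[-49,-14,14,0,0,0,160],[-49,-14,14,0,0,0,160],[-45,-13,14,0,0,0,160]])

```text
clock: 1.65
tcp_pos: [0.6168, -0.0571, 0.1389]
orientation: [-1.095, -2.943, -0.005]
contact_force: [1.2, 0.9, 0.4]
grip_width: 0.0318
```

```bash
python3 -c "
from h import *
goto([.6255,-.068,.1],140)
f=grab_frame('wrist'); cv2.imwrite('pics/w1.png',f['color'])
f=grab_frame('side'); cv2.imwrite('pics/s1.png',cv2.resize(f['color'][200:400,270:470],(600,600)))"
```

```text
tcp [ 0.6168 -0.0571  0.1389] yaw 139.2 tilt [-0.     0.004 -1.   ] F [1.2 0.9 0.4] w 0.0318 t 1.65 j [-0.23  0.5   0.3   1.79 -0.19  0.88  1.01]
tool delta mm [-13.8  -2.7  38.8] dyaw tool rz -0.014
```

View pics/w1.png

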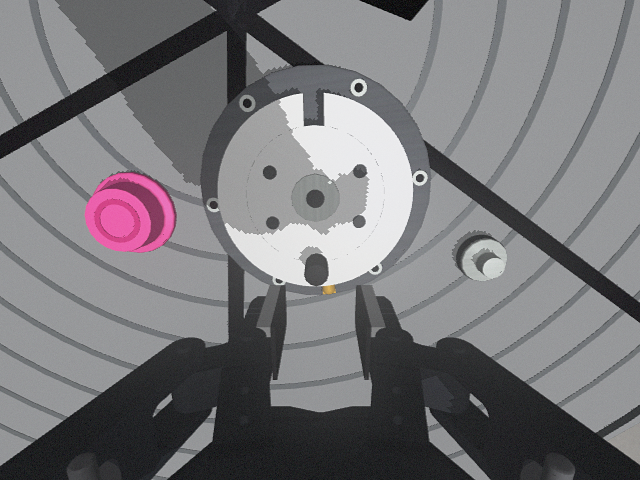

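View pics/s1.png

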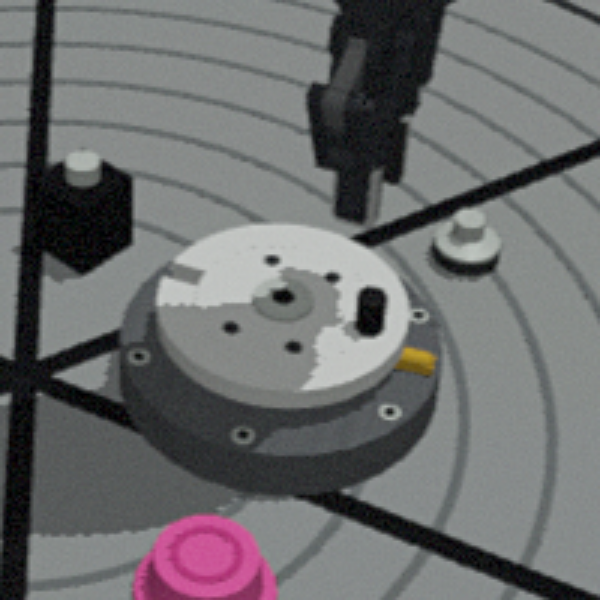

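The wrist view shows the boss at (315,199), stud top at (316,268), notch at (313,108) and the brass end at (329,289). The stud lies between the finger lines. I cross-check the positions from this view.

```bash
python3 -c "
from h import *
f=grab_frame('wrist')
B=ray(f,315,199,.058);S=ray(f,316,265,.076);N=ray(f,313,108,.054);k=ray(f,329,289,.037)
for q in (B,S,N,k): d=(q-B)[:2];print(q.round(4),np.hypot(*d).round(4),np.degrees(np.arctan2(d[1],d[0])).round(1))
goto([.6255,-.068,.1],140)"
```

```text
[ 0.5897 -0.044   0.058 ] 0.0 0.0
[ 0.6194 -0.0692  0.076 ] 0.0389 -40.2
[ 0.5471 -0.0079  0.054 ] 0.0558 139.7
[ 0.6524 -0.0857  0.037 ] 0.0753 -33.6
tcp [ 0.6159 -0.06    0.1379] yaw 138.8 tilt [-0.003  0.001 -1.   ] F [-0.1  1.  -0.4] w 0.0319 t 1.8 j [-0.22  0.5   0.3   1.79 -0.18  0.88  1.01]
tool delta mm [-12.6   0.3  37.9] dyaw tool rz -0.021
```

>>> play_rows(increments=[[-7,1,10,0,0,-0.01,160],[-6,0,18,0,0,0,160],[-2,0,20,0,0,0,160],[0,0,18,0,0,0,160],[0,0,6,0,0,0,160]])

```text
clock: 2.3
tcp_pos: [0.6285, -0.0635, 0.0607]
orientation: [-1.077, -2.948, -0.006]
contact_force: [-0.6, 0.9, 0.0]
grip_width: 0.0316
```

```bash
python3 -c "
from h import *
f=grab_frame('side'); cv2.imwrite('pics/s2.png',cv2.resize(f['color'][200:400,270:470],(600,600)))
goto([.6258,-.0690,.064],140)
"
```

```text
tcp [ 0.6283 -0.0633  0.0604] yaw 139.9 tilt [-0.003  0.005 -1.   ] F [ 0.2  0.8 -1.8] w 0.0316 t 2.35 j [-0.18  0.62  0.26  1.8  -0.22  0.75  1.06]
tool delta mm [-1.7 -6.  -3.7] dyaw tool rz -0.002
```

View pics/s2.png

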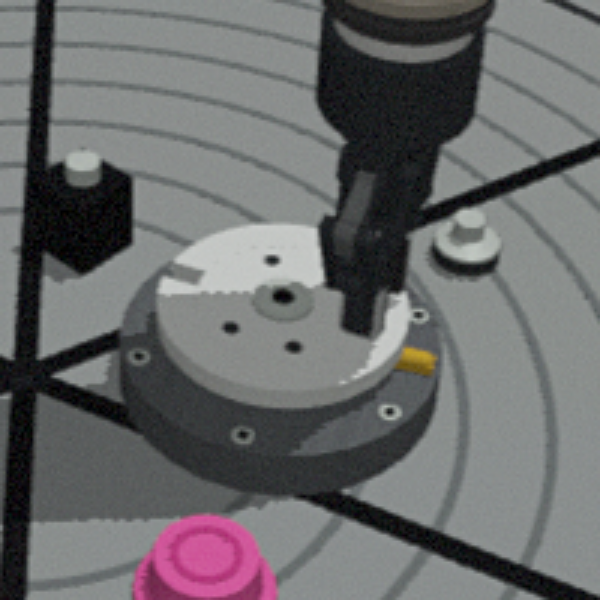

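>>> play_rows(increments=[[-1.5,-6,-1,0,0,0,160],[0,0,0,0,0,0,188],[0,0,0,0,0,0,188],[0,0,0,0,0,0,188]])

```text
clock: 2.75
tcp_pos: [0.6262, -0.0683, 0.0629]
orientation: [-1.074, -2.95, -0.007]
contact_force: [0.6, 0.4, -0.5]
grip_width: 0.0226
```

```bash
python3 -c "
from h import *
goto([.6258,-.0690,.062],140)
"
```

```text
tcp [ 0.6262 -0.0683  0.0629] yaw 140.0 tilt [-0.001  0.005 -1.   ] F [ 0.6  0.4 -0.5] w 0.0226 t 2.75 j [-0.18  0.61  0.26  1.81 -0.22  0.75  1.07]
tool delta mm [-0.1 -0.8  0.9] dyaw tool rz -0.0
```

Aligned, with no contact and a 22.6 mm gap around the 16 mm stud. Now I push round clockwise.

>>> play_rows(increments=[[0.2,-5,0,0,0,0.1,188],[0.3,-5,0,0,0,0.1,188],[0.3,-5,0,0,0,0.1,188],[0.3,-5,0,0,0,0.1,188],[0.3,-5,0,0,0,0.1,188]])

```text
clock: 3.25
tcp_pos: [0.6115, -0.079, 0.0663]
orientation: [1.788, 2.577, 0.023]
contact_force: [3.2, 1.5, -2.2]
grip_width: 0.0225
```

```bash
cat >> h.py <<'E'
def pol(r0=0.047,dth=0):
    o=r.get_obs(); d=o["tcp_pos"][:2]-C; th=np.arctan2(d[1],d[0]); M=R.from_rotvec(o["orientation"]).as_matrix()
    yaw=np.arctan2(M[1,0],M[0,0])
    print("r",np.hypot(*d).round(4),"th",np.degrees(th).round(1),"yaw-inward",np.degrees((yaw-th)%(2*np.pi)-np.pi).round(1),"z",o["tcp_pos"][2].round(4),"F",np.round(o["contact_force"],1),"mz",round(o["moment"][2],2),"tilt",M[:2,2].round(3),"j7",o["joints"][6].round(2),"w",o["grip_width"].round(4))
E
python3 -c "
from h import *
pol()"
```

```text
Traceback (most recent call last):
  File "h.py", line 40, in pol
    print("r",np.hypot(*d).round(4),"th",np.degrees(th).round(1),"yaw-inward",np.degrees((yaw-th)%(2*np.pi)-np.pi).round(1),"z",o["tcp_pos"][2].round(4),"F",np.round(o["contact_force"],1),"mz",round(o["moment"][2],2),"tilt",M[:2,2].round(3),"j7",o["joints"][6].round(2),"w",o["grip_width"].round(4))
                                                                                                                                                                                                                                                                                  ^^^^^^^^^^^^^^^^^^^^^
AttributeError: 'float' object has no attribute 'round'
```

```bash
sed -i 's/o\["grip_width"\].round(4)/round(o["grip_width"],4)/' h.py; python3 -c "
from h import *
pol()"
```

```text
r 0.0462 th -62.3 yaw-inward -7.2 z 0.0663 F [ 3.2  1.5 -2.2] mz -0.03 tilt [0.012 0.009] j7 0.68 w 0.0225
```

>>> play_rows(increments=[[0.2,-7,1.5,0,0,0.11,188],[0.3,-7,1.5,0,0,0.11,188],[0.3,-7,1,0,0,0.11,188],[0.3,-7,1,0,0,0.11,188],[0.3,-7,1,0,0,0.11,188]])

```text
clock: 3.75
tcp_pos: [0.5883, -0.0836, 0.0663]
orientation: [2.431, 1.958, 0.053]
contact_force: [4.1, -2.4, -1.5]
grip_width: 0.0225
```

```bash
python3 -c "
from h import *
pol()"
```

```text
r 0.0456 th -92.1 yaw-inward -10.2 z 0.0663 F [ 4.1 -2.4 -1.5] mz -0.03 tilt [0.039 0.006] j7 0.25 w 0.0225
```

```bash
cat >> h.py <<'E'
def lev():
    M=R.from_rotvec(r.get_obs()["orientation"]).as_matrix(); print("level rx,ry",(M.T@np.cross(M[:,2],[0,0,-1])).round(3))
E
python3 -c "
from h import *
lev()"
```

```text
level rx,ry [ 0.037 -0.014  0.   ]
```

>>> play_rows(increments=[[-0.2,-7,1.5,0.02,-0.005,0.09,188],[0,-7,1.5,0.02,-0.005,0.1,188],[0.1,-7,1.3,0.01,-0.005,0.1,188],[0.1,-7,1.3,0.01,0,0.1,188],[0.1,-7,1.3,0.01,0,0.1,188]])

```text
clock: 4.25
tcp_pos: [0.5665, -0.077, 0.0664]
orientation: [-2.857, -1.277, 0.002]
contact_force: [1.6, -5.0, 1.1]
grip_width: 0.0223
```

```bash
python3 -c "
from h import *
pol();lev()"
```

```text
r 0.0456 th -121.1 yaw-inward -10.7 z 0.0664 F [ 1.6 -5.   1.1] mz -0.04 tilt [-0.006  0.011] j7 -0.17 w 0.0223
level rx,ry [-0.011 -0.004  0.   ]
```

>>> play_rows(increments=[[-0.2,-7,1.5,0,0,0.1,188],[0,-7,1.5,0,0,0.1,188],[0.1,-7,1.5,0.005,0,0.1,188],[0.1,-7,1.3,0.01,0,0.1,188],[0.1,-7,1.3,0.01,0,0.1,188]])

```text
clock: 4.75
tcp_pos: [0.5512, -0.0584, 0.0654]
orientation: [-3.082, -0.486, -0.005]
contact_force: [-0.0, -4.2, 1.2]
grip_width: 0.0226
```

```bash
python3 -c "
from h import *
pol();lev()"
```

```text
r 0.0438 th -152.3 yaw-inward -9.8 z 0.0654 F [-0.  -4.2  1.2] mz 0.0 tilt [-0.     0.022] j7 -0.6 w 0.0226
level rx,ry [-0.021 -0.006  0.   ]
```

>>> play_rows(increments=[[-0.7,-7,1,-0.01,0,0.1,188],[-0.6,-7,1,-0.005,0,0.1,188],[-0.5,-7,1,0,0,0.1,188],[-0.4,-7,1,0,0,0.1,188],[-0.4,-7,1,0,0,0.1,188]])

```text
clock: 5.25
tcp_pos: [0.5459, -0.0308, 0.0646]
orientation: [-3.122, 0.337, -0.016]
contact_force: [-1.6, -3.3, 3.1]
grip_width: 0.0223
```

```bash
python3 -c "
from h import *
pol();lev()"
```

```text
r 0.0447 th 170.7 yaw-inward -3.0 z 0.0646 F [-1.6 -3.3  3.1] mz -0.04 tilt [ 0.01 -0.  ] j7 -1.08 w 0.0223
level rx,ry [-0.002 -0.01   0.   ]
```

>>> play_rows(increments=[[-0.4,-7,0.5,0,0,0.13,188],[-0.4,-7,0.5,0,0,0.13,188],[-0.3,-4,0,0,0,0.1,188],[0,0,0,0,0,0,188]])

```text
clock: 5.65
tcp_pos: [0.5517, -0.0145, 0.0654]
orientation: [-3.004, 0.914, -0.023]
contact_force: [-0.0, -1.3, -0.6]
grip_width: 0.0226
```

```bash
python3 -c "
from h import *
pol();lev()
for n in ('scene','side'):
  f=grab_frame(n);u,v=map(int,proj(f,[*C,.054])); cv2.imwrite(f'pics/{n}3.png',cv2.resize(f['color'][v-60:v+60,u-60:u+60],(400,400),interpolation=cv2.INTER_CUBIC)); print(u,v)
f=grab_frame('wrist');cv2.imwrite('pics/w3.png',f['color'])
a=cv2.imread('pics/scene3.png');b=cv2.imread('pics/side3.png');cv2.imwrite('pics/both3.png',np.hstack([a,b]))"
```

```text
r 0.0449 th 148.4 yaw-inward -2.3 z 0.0654 F [-0.  -1.3 -0.6] mz -0.06 tilt [ 0.014 -0.003] j7 -1.41 w 0.0226
level rx,ry [-0.006 -0.013  0.   ]
244 250
363 300
```

View pics/both3.png

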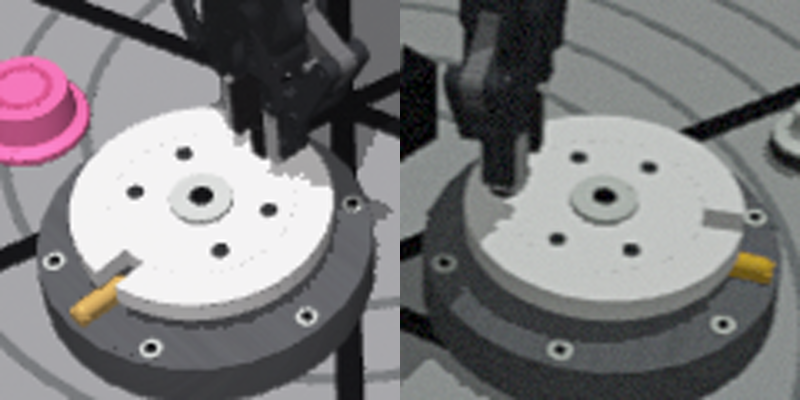

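View pics/w3.png

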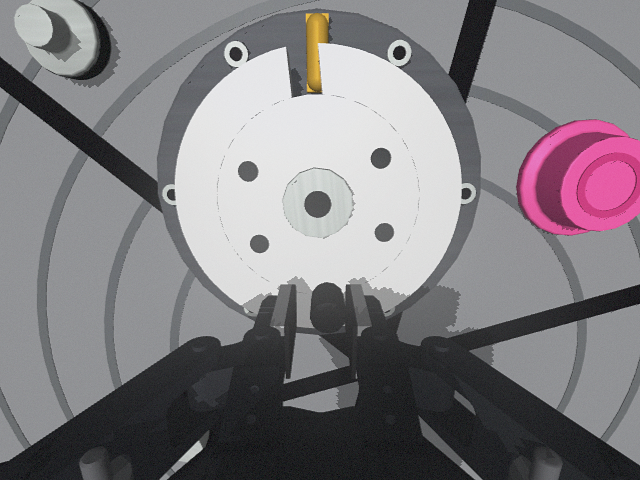

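The wrist view shows the notch at x≈287–321 (centre about (306,70)) and the key at x≈316, rows 15–92. A few more degrees clockwise are needed. I measure the offset from this view.

```bash
python3 -c "
from h import *
f=grab_frame('wrist')
B=ray(f,318,204,.058)
for n,u,v,z in (('notchrim',304,44.5,.054),('notchin',307.5,95.5,.054),('key out',317.5,20,.04),('key in',315,88,.04),('stud',328,300,.076)):
  q=ray(f,u,v,z);d=(q-B)[:2];print(n,q.round(4),np.hypot(*d).round(4),np.degrees(np.arctan2(d[1],d[0])).round(1))
print(B)"
```

```text
notchrim [ 0.6459 -0.0687  0.054 ] 0.0645 -28.8
notchin [ 0.6294 -0.0591  0.054 ] 0.0454 -28.2
key out [ 0.6534 -0.08    0.04  ] 0.0768 -33.5
key in [ 0.6316 -0.064   0.04  ] 0.0497 -32.0
stud [ 0.5554 -0.0203  0.076 ] 0.0382 153.0
[ 0.58934813 -0.03764245  0.058     ]
```

>>> play_rows(increments=[[-0.5,-3,0,0,0,0.06,188],[-0.2,-1.5,0,0,0,0.02,188],[0,0,0,0,0,0,188],[0,0,0,0,0,0,188]])

```text
clock: 6.25
tcp_pos: [0.5533, -0.0122, 0.0662]
orientation: [-2.964, 1.028, -0.023]
contact_force: [0.0, -0.7, -0.2]
grip_width: 0.0226
```

```bash
python3 -c "
from h import *
pol();lev()
f=grab_frame('wrist');cv2.imwrite('pics/w4.png',cv2.resize(f['color'][0:240,160:480],(800,600),interpolation=cv2.INTER_CUBIC))"
```

```text
r 0.0448 th 144.9 yaw-inward -3.1 z 0.0662 F [ 0.  -0.7 -0.2] mz 0.03 tilt [ 0.015 -0.001] j7 -1.48 w 0.0226
level rx,ry [-0.009 -0.013 -0.   ]
```

View pics/w4.png

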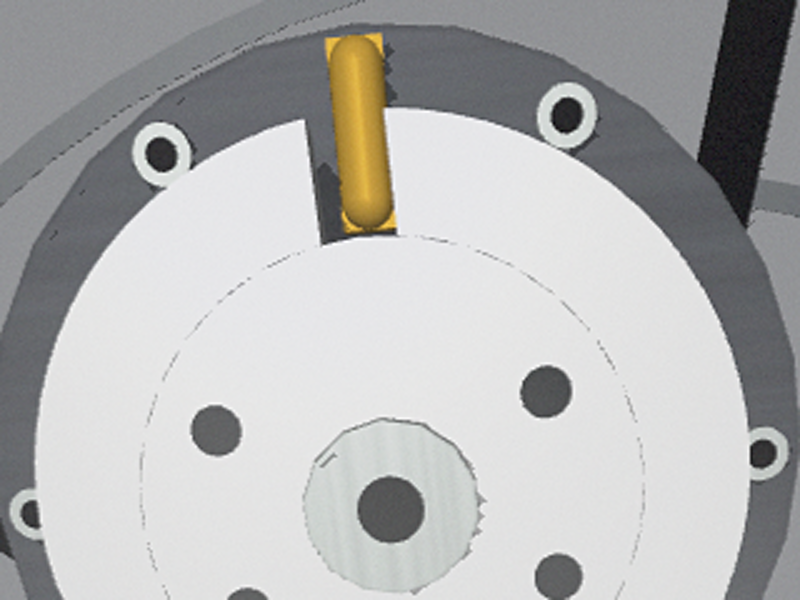

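```bash
python3 -c "
from h import *
f=grab_frame('wrist')
B=ray(f,316,203,.058)
for n,u,v,z in (('notchrim',297.6,45.2,.054),('notchin',303.8,95.6,.054),('key out',301.2,20,.04),('key in',307.6,84,.04)):
  q=ray(f,u,v,z);d=(q-B)[:2];print(n,q.round(4),np.hypot(*d).round(4),np.degrees(np.arctan2(d[1],d[0])).round(1))
print(B)"
```

```text
notchrim [ 0.6443 -0.0713  0.054 ] 0.0642 -31.7
notchin [ 0.6281 -0.0613  0.054 ] 0.0452 -31.8
key out [ 0.6539 -0.0798  0.04  ] 0.0768 -33.4
key in [ 0.6323 -0.066   0.04  ] 0.0513 -33.8
[ 0.58972981 -0.03750637  0.058     ]
```

About 1.9° clockwise remains, roughly 1.5 mm at the stud.

>>> play_rows(increments=[[-0.3,-2,0,0,0,0.03,188],[0,0,0,0,0,0,188],[0,0,0,0,0,0,188]])

```text
clock: 6.65
tcp_pos: [0.5544, -0.0107, 0.0663]
orientation: [-2.947, 1.076, -0.023]
contact_force: [-1.0, -1.1, -0.7]
grip_width: 0.0226
```

```bash
python3 -c "
from h import *
pol();lev()
f=grab_frame('wrist');cv2.imwrite('pics/w5.png',cv2.resize(f['color'][0:240,160:480],(800,600),interpolation=cv2.INTER_CUBIC))"
```

```text
r 0.0449 th 142.5 yaw-inward -2.6 z 0.0663 F [-1.  -1.1 -0.7] mz -0.04 tilt [ 0.015 -0.001] j7 -1.51 w 0.0226
level rx,ry [-0.009 -0.013 -0.   ]
```

View pics/w5.png

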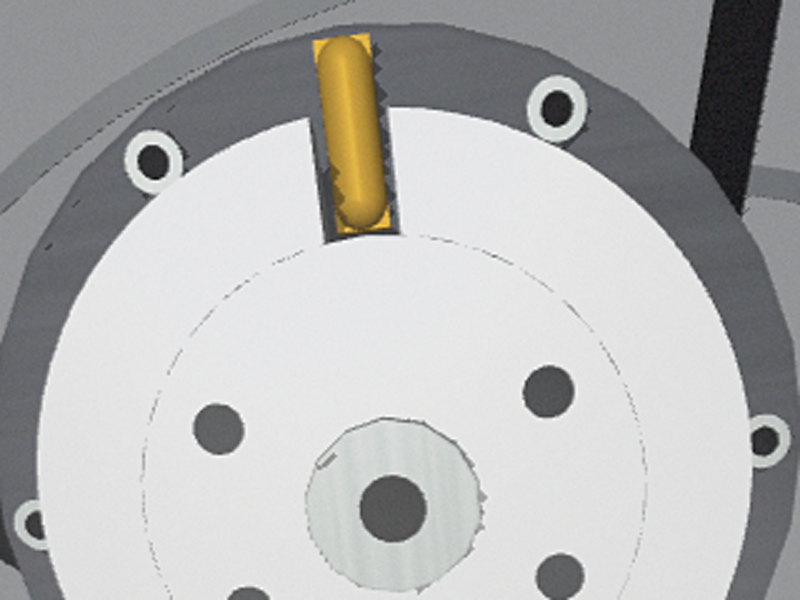

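The notch is centred on the key (mid x≈349 against key 350 at the rim, 362 against 363 inside). Now I centre off the stud, lift, go to the axis and close.

>>> play_rows(increments=[[0,3.5,0,0,0,0,188],[0,0,-15,-0.005,-0.01,0,188],[0,0,-25,0,0,0,188],[0,0,-10,0,0,0,188],[0,0,0,0,0,0,255]])

```text
clock: 7.2
tcp_pos: [0.5514, -0.0127, 0.1173]
orientation: [-2.948, 1.074, -0.004]
contact_force: [0.6, 0.5, -0.2]
grip_width: 0.009
```

```bash
python3 -c "
from h import *
goto([.5895,-.038,.085],-40);lev()"
```

```text
tcp [ 0.5514 -0.0127  0.1173] yaw -40.0 tilt [ 0.004  0.003 -1.   ] F [ 0.6  0.5 -0.2] w 0.009 t 7.2 j [-0.89  0.74  1.16  2.01 -0.85  0.98 -1.56]
tool delta mm [45.4 -5.  32.3] dyaw tool rz -0.0
level rx,ry [-0.005 -0.001  0.   ]
```

>>> play_rows(increments=[[23,-2.5,0,0,0,0,255],[23,-2.5,0,0,0,0,255],[2,-0.5,10,0,0,0,255],[0,0,15,0,0,0,255],[0,0,5,0,0,0,255]])

```text
clock: 7.7
tcp_pos: [0.5907, -0.037, 0.0819]
orientation: [-2.947, 1.069, 0.003]
contact_force: [-0.5, 1.0, 1.0]
grip_width: -0.0004
```

```bash
python3 -c "
from h import *
goto([.5895,-.038,.058],-40);lev()"
```

```text
tcp [ 0.5907 -0.037   0.0819] yaw -39.9 tilt [ 0.001  0.007 -1.   ] F [-0.5  1.   1. ] w -0.0004 t 7.7 j [-0.76  0.82  1.07  1.93 -0.9   0.97 -1.51]
tool delta mm [-0.2  1.6 23.9] dyaw tool rz 0.002
level rx,ry [-0.006  0.004 -0.   ]
```

>>> play_rows(increments=[[0,1,12,0,0,0,255],[0,0.5,12,0,0,0,255],[0,0,5,0,0,0,255],[0,0,5,0,0,0,255],[0,0,5,0,0,0,255]])

```text
clock: 8.2
tcp_pos: [0.5888, -0.0374, 0.0451]
orientation: [-2.941, 1.068, 0.004]
contact_force: [-26.7, 12.1, 91.2]
grip_width: 0.0003
```

```bash
python3 -c "
from h import *
goto([.5895,-.038,.046],-40);lev()"
```

```text
tcp [ 0.5888 -0.0374  0.0451] yaw -39.9 tilt [ 0.002  0.013 -1.   ] F [-26.7  12.1  91.2] w 0.0003 t 8.2 j [-0.72  0.86  1.01  1.95 -0.96  0.92 -1.47]
tool delta mm [ 0.9  0.  -0.9] dyaw tool rz 0.002
level rx,ry [-0.011  0.007 -0.   ]
```

TCP z is 45 mm with 91 N, which means the plate is home on the flange. I back off straight up, gently at first.

>>> play_rows(increments=[[0,0,-4,0,0,0,255],[0,0,-15,0,0,0,255],[0,0,-40,0,0,0,255],[0,0,-45,0,0,0,255],[0,0,-20,0,0,0,255]])

```text
clock: 8.7
tcp_pos: [0.5853, -0.0382, 0.1714]
orientation: [-2.941, 1.069, 0.015]
contact_force: [0.7, 0.1, -0.2]
grip_width: 0.0001
```

>>> play_rows(increments=[[-20,0,-20,0,0,0,255],[0,0,0,0,0,0,255],[0,0,0,0,0,0,255]])

```text
clock: 9.0
tcp_pos: [0.5707, -0.0251, 0.1948]
orientation: [-2.94, 1.067, 0.008]
contact_force: [0.7, -0.0, -1.3]
grip_width: 0.0001
```

```bash
python3 -c "
from h import *
pol()
fs={}
f=grab_frame('wrist');cv2.imwrite('pics/w6.png',f['color'])
for n in ('scene','side'):
  f=grab_frame(n);u,v=map(int,proj(f,[*C,.054])); cv2.imwrite(f'pics/{n}6.png',cv2.resize(f['color'][v-100:v+100,u-100:u+100],(400,400),interpolation=cv2.INTER_CUBIC)); print(u,v)
a=cv2.imread('pics/scene6.png');b=cv2.imread('pics/side6.png');cv2.imwrite('pics/both6.png',np.hstack([a,b]))"
```

```text
r 0.0232 th 146.3 yaw-inward -6.2 z 0.1948 F [ 0.7 -0.  -1.3] mz -0.07 tilt [-0.     0.015] j7 -1.62 w 0.0001
244 250
363 300
```

View pics/both6.png

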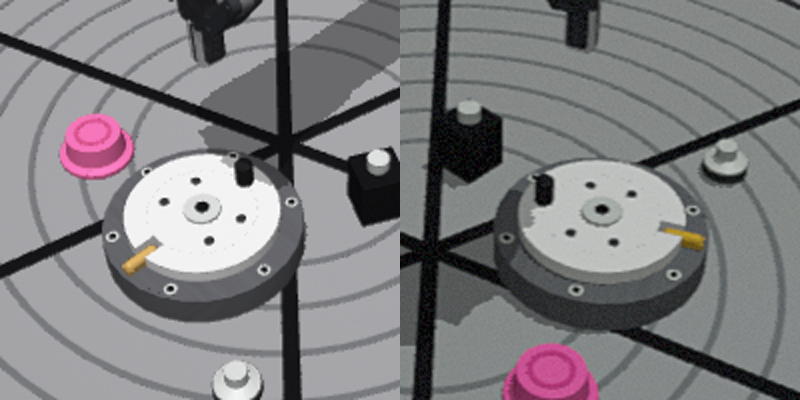

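View pics/w6.png

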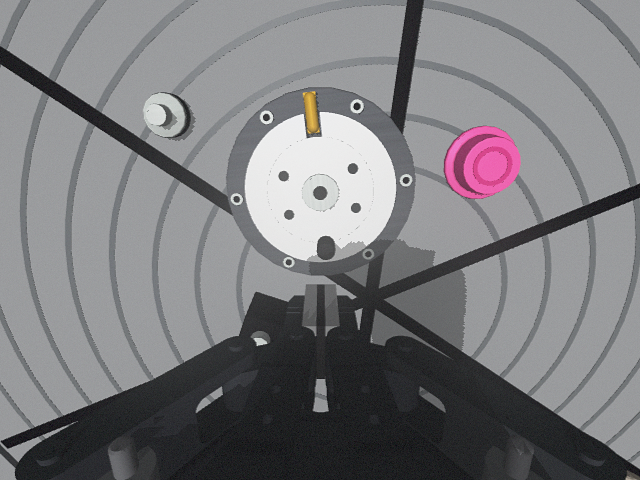

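The key fills the notch and the plate is low in both fixed views. The boss is now near (245,252.5) in the scene view. I check that drop against the expected 12 mm and then hand in.

```bash
python3 -c "
from h import *
f=grab_frame('scene');g=grab_frame('side')
for q,p in ((f,'scene boss seen 245,252.5'),(g,'side boss seen 364,305')): print(p,[np.round(proj(q,[.5897,-.038,z]),1) for z in (.058,.046)])
h=grab_frame('side')['color']
fs=[('scene',{'cap':(191,220),'prism':(333,243),'knob':(262,341)})]
import pickle; f0=pickle.load(open('f0.pkl','rb'))
for n,d in (('scene',dict(cap=(191,220),prism=(333,243),knob=(262,341))),('side',dict(cap=(338,392),prism=(297,270),knob=(425,280)))):
  b=grab_frame(n)['color']
  for k,(u,v) in d.items():
    s=np.s_[v-22:v+22,u-22:u+22]
    print(n,k,cv2.phaseCorrelate(*[cv2.cvtColor(i[s],cv2.COLOR_BGR2GRAY).astype(np.float32) for i in (f0[n]['color'],b)]))
print(r.hand_in())"
```

```text
scene boss seen 245,252.5 [array([243.9, 248.3]), array([244.5, 253.1])]
side boss seen 364,305 [array([363.7, 298.3]), array([363.3, 304.2])]
scene cap ((0.46329458491450026, 0.48575851324238073), 0.6488721884032826)
scene prism ((0.4795630358329106, 0.5033435545208924), 0.9906062795497753)
scene knob ((0.49618834602597417, 0.5247216917501554), 0.9990254908432196)
side cap ((0.5140973806414024, 0.43363109579820147), 0.9966826075977749)
side prism ((0.5660371366577941, 0.5608668792387412), 1.0188220998975965)
side knob ((0.6237874982293405, 0.6597745556733763), 0.9068246425817043)
the job is handed in; nothing more can be done
None
```

The plate is turned onto the key and pressed home, and the job is handed in. I pushed the stud about 174° clockwise between slightly open fingers. Then I pressed the boss with closed fingertips and moved the arm clear, to a tool height of about 195 mm.

- **Alignment:** in the last wrist view before pressing, the notch was centred on the key to within about a pixel. Afterwards the key fills the notch.
- **Press depth:** when pressing stopped, the fingertip was at z = 45 mm, where 46 mm is the boss height fully home. The boss's image position in both side cameras also matches home height to within about 1 px.
- **Force:** the press peaked at 91 N in z (about 96 N in total). That is more than needed, but below the 120 N limit.
- **Loose parts:** the cap, prism block and clamp knob show image shifts of 0.4 to 0.7 px in every patch, so they have not moved noticeably. The cap's match in the scene view was weaker than the rest.
- **Disagreement:** the first wrist-camera fix, taken while the arm was still settling, was up to 7 mm off the fixed cameras. The angles agreed, so I aligned using the wrist view.

The clock read about 9 s of the 48 s allowed.

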